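# Load the peg tray and set its slide screw

### The arm

A 6-joint arm with a two-finger parallel gripper is mounted at the origin on the work surface; the furniture and walls round the work are solid. World frame = base frame: x ahead of the robot, y to its left, z up, the work surface at z = 0. Lengths are in m, angles in rad, forces in N, time in s.
With the tool pointing down it reaches from about 0.25 to 0.775 m from the base axis. Payload 4 kg.
Tool frame: the origin (TCP) lies at the very end of the fingers, on their centre line; the grasp point (between the pads) lies 19 mm behind it (robot.pinch_z is the distance from the TCP to the grasp point, in m); z points along the fingers, y is the line along which they close (so a half turn about z gives the same grasp; the last joint's range is limited). The gripper opens to 94 mm and grips with 3 to 60 N. Pads are 16 mm wide; open, the fingers measure 119 mm over their backs; the gripper's body (75 mm by 177 mm) begins 78 mm behind the grasp point.
Start: joints at [1.157, 0.087, 1.371, -0, 1.684, -0.103], TCP at [0.168, 0.524, 0.206] pointing down, gripper open.
Joint ranges: [-3.1, 3.1], [-0.76, 2.03], [0.27, 2.55], [-1.08, 4.22], [0.17, 2.65], [-2.57, 2.57]. Speed limits (rad/s): [2.79, 2.79, 3.14, 3.14, 3.14, 3.14].

### API

Orientations are given as [roll, pitch, yaw] about the fixed x, y, z axes, in that order (R = Rz(yaw) Ry(pitch) Rx(roll)).
In Python, from bench import robot gives the robot as it stands.
- The arm moves only by the tool arm_command, never from a script. Its argument "targets" is one flat list of numbers, 7 for each row, row after row: the turn, a rotation vector about the tool's x, y, z in degrees, then the shift along the tool's x, y, z in mm, then the closure, from -1 (fully open) to 1 (shut). In form: [ax, ay, az, x, y, z, hand, ax, ay, az, x, y, z, hand, ...]. A call has 1 to 20 rows; each row is the pose to reach, as a shift and turn from the pose commanded when the call began, along the tool's axes at that moment; what a row does not reach only later rows make up. A row lasts 1/10 s, in which the tool goes at most 50 mm and 8.59 degrees, less where a joint would pass 70% of its speed; a pose out of reach is approached as far as the arm can. A call with a gripper value outside its range is refused whole. The fingers move at their own pace and stop on an object; the grip force is fixed at half the most. Time passes only in rows, so rows that repeat a pose let the fingers close. It gives the time, the measured TCP pose, the force, the opening and the grip force at its end, in the units of the state.
- robot.get_obs(): the state, without advancing time (a new reading comes with each control period).
- robot.snapshot(name): name is "scene" or "side" or "wrist"; returns a dict with "color" (480x640x3 uint8, red, green, blue), "range_z" (480x640 float32, m along the optical axis (not along the pixel's ray), 0 where there is no reading), "fx", "fy", "cx", "cy" (pixels), "T" (4x4, takes a point from camera to world coordinates); the wrist camera has in their place "T_tool_cam" (4x4, takes a point from camera to tool coordinates, whose origin is the TCP and whose axes are the flange's). Camera axes: x right, y down, z forward; pixel columns grow to the right and rows downward; lengths in m; the calibration is good to about 2 mm. A picture is of the moment at which its call begins: read the wrist's pose just before it.
- robot.close_job(): hands the job in; it is judged then, once.
The state is a dict: "time": time; "joint_positions": joint angles; "qvel": joint speeds; "joint_torque": joint torques, N m; "tool_pos": TCP position; "ee_rot": TCP orientation; "wrist_force": force on the tool from outside, world axes, zero at the start; "wrist_torque": the same for the moment, N m; "width": finger opening in m; "finger_force": force on a finger pad.
Only numpy, scipy, OpenCV 4.12 (cv2) and the standard library are available. Lean on these libraries where they do the work, as an engineer would, in place of code of your own. Each camera call takes 0.05 s, during which the arm holds its last target. There are 200 camera calls.

### The job

Sort the two loose square pegs into the peg tray: the long one goes flat into the empty long berth, the short one flat into the empty short berth. Then turn the steel wing screw at the end of the tray clockwise (seen from above) until it seats, back it off a quarter turn so that the tray's slide is left just free, and finish there with the gripper still holding the wing. Leave the pegs already in the tray and everything else where they are.

Things in the scene. Friction and masses are not known exactly. Their poses are not given: they have to be found in the camera images.
- tray: Plywood peg tray 150 (its x) x 300 mm (its y) on a 335 mm aluminium runner, fixed to the table, varied in place and yaw. Origin: centre of its underside. Tray top 16 mm above the table. Berths for pegs lying along tray x, at tray y: long +115 mm (full), long +58 (empty), short 0 (empty), short -57 (full); then at -118 a steel block 60 x 44 mm, top 34 mm (screw heads 37 mm) above the table, with the wing screw
- berth_long_free (a point): Centre of the floor (the tray top) of the empty long berth, inside 96 x 22 mm; axes as the tray's. Wooden fences 9 mm high stand only round its two ends: an end wall and two cheeks that reach 7.5 mm in from it; the middle is open at the sides, for fingers
- berth_short_free (a point): Centre of the floor of the empty short berth, inside 66 x 22 mm; axes and end fences as for the long berth
- berth_long_full (a point): Centre of the floor of the long berth that is already full
- berth_short_full (a point): Centre of the floor of the short berth that is already full
- long_peg: Loose square peg of pale wood, 90 x 18 x 18 mm, about 25 g, lying on the table to the left of the tray; origin at the centre of its underside, x along its length
- short_peg: Loose square peg of the same wood, 60 x 18 x 18 mm, about 18 g, lying on the table to the left of the tray; origin at the centre of its underside, x along its length. The two pegs may lie in either order
- long_peg_mid (a point): Middle of the long peg, 9 mm above its underside
- short_peg_mid (a point): Middle of the short peg, 9 mm above its underside
- long_peg_home: Long peg (90 x 18 x 18 mm) that already lies in the tray's outer long berth and stays there; origin at the centre of its underside
- short_peg_home: Short peg (60 x 18 x 18 mm) that already lies in the tray's other short berth and stays there; origin at the centre of its underside
- long_peg_home_mid (a point): Middle of that long peg
- short_peg_home_mid (a point): Middle of that short peg
- wing (a joint): Turn of the wing screw about its upright axis, rad; grows clockwise seen from above (tightening). It seats against a firm stop at 3.94; a quarter turn is 1.57. It starts 0.64 to 1.24 rad short of its seat, turns with light friction (0.06 N m), stays where it is left and does not rise or sink
- wing_grip (a point): Middle of the wing, on the screw's axis, 63 mm above the table. The wing is an upright flat steel plate 44 mm long (this point's x), 10 mm thick (its y), 26 mm high (50 to 76 mm above the table), free beneath down to 37 mm save for its 17 mm round stem. The point turns with the wing, which looks the same after a half turn
- toy_wheel: Bystander: small wooden toy wheel, 42 mm across, 14 mm high, lying loose beyond the pegs at the left; origin at the centre of its underside
- offcut: Bystander: loose planed offcut 30 x 80 x 22 mm, in front of the tray at the right; origin at the centre of its underside
There are look-alikes about, which are no part of the job. What is shaped like the short_peg but black or green is not meant.

How it is judged:
On the way, in this order (a step that is already met when the one before it is completed fails the run):
1. the long peg lies in the empty long berth and the short peg in the empty short berth, before the screw is seated (horizontal distance between long_peg_mid and berth_long_free below 0.007 m and z of long_peg_mid in the frame of berth_long_free below 0.0125 m and angle between the x axis of each of long_peg, short_peg and the x axis of tray, either way round below 0.12 rad and horizontal distance between short_peg_mid and berth_short_free below 0.007 m and z of short_peg_mid in the frame of berth_short_free below 0.0125 m and value of joint wing below 3.8 rad), for 0.2 s.
2. the wing screw is turned clockwise until it seats (horizontal distance between long_peg_mid and berth_long_free below 0.007 m and z of long_peg_mid in the frame of berth_long_free below 0.0125 m and angle between the x axis of each of long_peg, short_peg and the x axis of tray, either way round below 0.12 rad and horizontal distance between short_peg_mid and berth_short_free below 0.007 m and z of short_peg_mid in the frame of berth_short_free below 0.0125 m and value of joint wing above 3.88 rad), for 0.1 s.
At the end, for the whole second after the job is handed in: All four pegs lie flat in their own berths (within 7 mm of the centre, 3.5 mm in height, 0.12 rad in line); the wing screw, once seated, is backed off a quarter turn (joint 2.37 +/- 0.3 rad), still, and gripped with over 4 N within 30 mm of the middle of the wing (horizontal distance between long_peg_mid and berth_long_free below 0.007 m and z of long_peg_mid in the frame of berth_long_free below 0.0125 m and angle between the x axis of each of long_peg, short_peg, long_peg_home, short_peg_home and the x axis of tray, either way round below 0.12 rad and horizontal distance between short_peg_mid and berth_short_free below 0.007 m and z of short_peg_mid in the frame of berth_short_free below 0.0125 m and horizontal distance between long_peg_home_mid and berth_long_full below 0.007 m and z of long_peg_home_mid in the frame of berth_long_full below 0.0125 m and horizontal distance between short_peg_home_mid and berth_short_full below 0.007 m and z of short_peg_home_mid in the frame of berth_short_full below 0.0125 m and value of joint wing between 2.07 and 2.67 rad and velocity of joint wing between -0.1 and 0.1 rad/s and contact force between the fingers and wing above 4 N and distance between the grasp point and wing_grip below 0.03 m); the arm keeps its last pose, push and grip.
It fails at once if a bystander or a peg already in the tray is moved (distance of any of toy_wheel, offcut, long_peg_home, short_peg_home from where it was at the start of the episode above 0.02 m).
It also fails if it takes over 58 s, if anything falls off the work surface, if the arm or the gripper's body presses on something with over 40 N, if the wrist force passes 120 N, or if a joint passes its speed limit or range.

## Working session

There is one attempt and no reset: what is moved stays moved. The work goes in short steps, Python scripts to look and compute and a tool call to move; the robot and the scene stay as the last step left them, time stands still between calls to the robot, and variables do not carry over. Pictures are saved under pics/ and viewed, at most 10 in all, crops included, and the job is handed in when it is done.

Besides the shell and the picture viewer there is one more tool, called after "Request:" as name(argument=value, ...) on one line, values as JSON. arm_command: Moves the arm, as the interface text tells. Its arguments: {"type":"object","properties":{"targets":{"type":"array"}},"required":["targets"]}

```bash
mkdir -p pics; ls
cat > h.py <<'E'
import numpy as np, cv2
from bench import robot
from scipy.spatial.transform import Rotation as R
def snap(name, save=None):
    o=robot.get_obs(); s=robot.snapshot(name)
    if name=="wrist":
        T=np.eye(4); T[:3,:3]=R.from_euler('xyz',o['ee_rot']).as_matrix() if len(np.shape(o['ee_rot']))==1 and len(o['ee_rot'])==3 else np.array(o['ee_rot']); T[:3,3]=o['tool_pos']
        s['T']=T@s['T_tool_cam']
    if save: cv2.imwrite('pics/'+save,s['color'][:,:,::-1]); 
    return s
def onplane(s,uv,z):
    uv=np.atleast_2d(uv).astype(float)
    d=np.c_[(uv[:,0]-s['cx'])/s['fx'],(uv[:,1]-s['cy'])/s['fy'],np.ones(len(uv))]@s['T'][:3,:3].T
    c=s['T'][:3,3]; return c+d*((z-c[2])/d[:,2])[:,None]
def cloud(s):
    v,u=np.indices(s['range_z'].shape); z=s['range_z']
    p=np.stack([(u-s['cx'])/s['fx']*z,(v-s['cy'])/s['fy']*z,z],-1)@s['T'][:3,:3].T+s['T'][:3,3]
    p[z==0]=np.nan; return p
E
python3 - <<'E'
from h import *
import pickle
print(robot.get_obs())
S={n:snap(n,n+'0.png') for n in('scene','side','wrist')}
pickle.dump(S,open('s0.pkl','wb'))
for n in S: print(n,S[n]['T'],S[n]['fx'])
E
```

```text
pics
{'time': 0.0, 'joint_positions': array([ 1.15689473e+00,  8.79636287e-02,  1.37225809e+00,  5.91053621e-06,
        1.68359681e+00, -1.03143268e-01]), 'qvel': array([ 0.00042686,  0.00061234, -0.00052181,  0.00167159,  0.00225944,
       -0.00158449]), 'joint_torque': array([-1.56386712e-03, -3.40169120e+01, -3.02430046e+01,  7.16681918e-02,
        3.26802337e-02, -1.50625842e-04]), 'tool_pos': array([0.16798104, 0.52313935, 0.20429753]), 'ee_rot': array([-3.13937921e+00, -2.35020619e-04,  2.83083472e+00]), 'wrist_force': array([ 0.31274647, -0.56383923, -0.1787607 ]), 'wrist_torque': array([ 0.03809164, -0.00400763, -0.00751994]), 'finger_force': 0.0, 'width': 0.09406773790003646}
scene [[-0.6477873  -0.35733634  0.67281673 -0.43701011]
 [-0.76143309  0.27550407 -0.58678545  0.8882716 ]
 [ 0.02431601 -0.89241708 -0.45055575  0.71344266]
 [ 0.          0.          0.          1.        ]] 564.3502976811614
side [[-0.92549313 -0.19538319  0.32448094  0.20841681]
 [-0.37870183  0.4617597  -0.80209906  0.82088341]
 [ 0.00688445 -0.86521869 -0.5013474   0.56769322]
 [ 0.          0.          0.          1.        ]] 433.62673535100475
wrist [[ 0.30526728  0.9272956   0.21664433  0.10477647]
 [ 0.95225923 -0.29635813 -0.07330904  0.54484954]
 [-0.00377484  0.22868042 -0.97349423  0.38260157]
 [ 0.          0.          0.          1.        ]] 400.01611900080934
```

View pics/scene0.png

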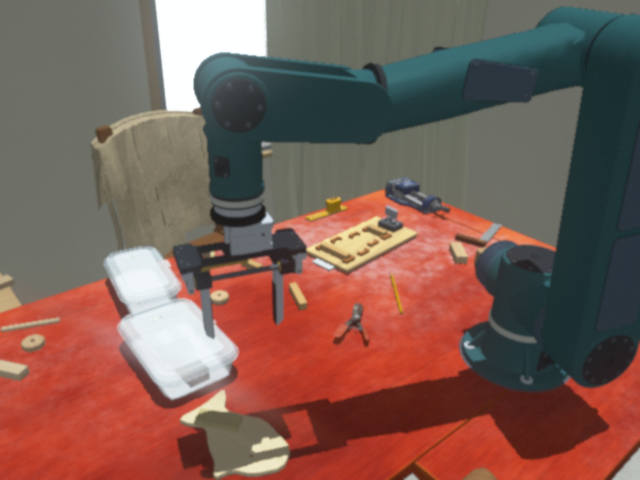

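View pics/side0.png

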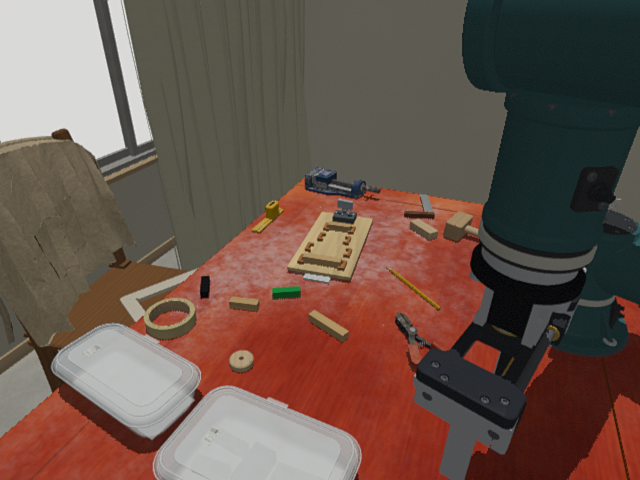

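Side view: the pale pegs are at (244,304), probably the short one, and (328,326), probably the long one. Not meant: green (286,292), black (205,287), offcut (424,229) and the home pegs in the tray. The toy wheel is at (241,361), the tray around (332,245) and the wing at (345,207). I'll measure these now.

Run:
```python
from h import *
import pickle
S=pickle.load(open('s0.pkl','rb')); s=S['side']; P=cloud(s)
c=s['color'].astype(int); 
hsv=cv2.cvtColor(s['color'],cv2.COLOR_RGB2HSV)
for n,(u,v) in dict(short=(244,304),long=(328,326),wheel=(241,361),green=(286,292),off=(424,229)).items():
    print(n,hsv[v,u],P[v,u].round(4))
# table-height map: things 10..40mm high
m=((P[...,2]>.012)&(P[...,2]<.03)).astype(np.uint8)
k,l,st,ce=cv2.connectedComponentsWithStats(m)
for i in range(1,k):
    if st[i,4]<60: continue
    q=P[l==i]; q=q[q[:,2]>.012]
    (cx,cy),(w,h),a=cv2.minAreaRect((q[:,:2]*1000).astype(np.float32))
    print(ce[i].round(),st[i,4],round(cx),round(cy),round(w),round(h),round(a,1),'zmed',np.nanmedian(q[:,2]).round(4))
q=P[195:222,330:362].reshape(-1,3); q=q[(q[:,2]>.045)&(q[:,2]<.09)]; print('wing',len(q),q.mean(0),q.min(0),q.max(0))
vis=cv2.resize(s['color'][185:345,190:450],None,fx=3,fy=3,interpolation=cv2.INTER_CUBIC); cv2.imwrite('pics/crop1.png',vis[:,:,::-1])
```

```text
short [ 17 120  83] [0.6072 0.2302 0.0126]
long [ 18 109 152] [0.4243 0.2303 0.0162]
wheel [ 17  81 171] [0.5326 0.3667 0.0112]
green [ 69 209  66] [0.5451 0.1628 0.0143]
off [ 18  82 164] [ 0.3255 -0.22    0.0201]
[406. 100.] 650 758 -1737 53 1189 89.3 zmed 0.0209
[ 54. 109.] 432 2329 -832 696 33 90.0 zmed 0.021
[291. 105.] 88 1245 -1353 246 53 84.5 zmed 0.021
[247. 128.] 245 1234 -892 68 474 2.5 zmed 0.0215
[198. 154.] 194 1235 -485 179 53 68.8 zmed 0.0209
[170. 169.] 100 1222 -315 68 30 48.9 zmed 0.0213
[339. 186.] 411 620 -420 79 248 88.8 zmed 0.0213
[ 59. 201.] 671 1350 12 51 322 1.0 zmed 0.0208
[272. 211.] 71 741 -160 47 20 63.3 zmed 0.0203
[332. 245.] 2991 528 -81 150 302 6.1 zmed 0.014
[424. 227.] 219 331 -240 32 84 52.4 zmed 0.0186
[462. 231.] 239 225 -252 93 57 46.4 zmed 0.0221
[ 10. 232.] 157 1308 211 53 14 36.8 zmed 0.0212
[204. 284.] 148 720 206 18 62 32.4 zmed 0.0154
[286. 290.] 177 549 156 60 23 35.0 zmed 0.0152
[244. 301.] 190 612 223 60 23 13.4 zmed 0.0155
[169. 316.] 837 719 321 94 96 66.6 zmed 0.0215
[329. 323.] 340 429 220 20 90 68.6 zmed 0.0155
[410. 337.] 458 274 194 30 141 26.4 zmed 0.0159
[592. 334.] 519 -37 69 95 31 17.0 zmed 0.0188
[240. 360.] 100 536 366 24 38 18.8 zmed 0.0127
[165. 420.] 416 573 513 101 38 56.6 zmed 0.0211
wing 153 [ 0.54043685 -0.19707248  0.06131042] [ 0.51985669 -0.20581917  0.0457496 ] [ 0.56330056 -0.18988858  0.07398055]
```

View pics/crop1.png

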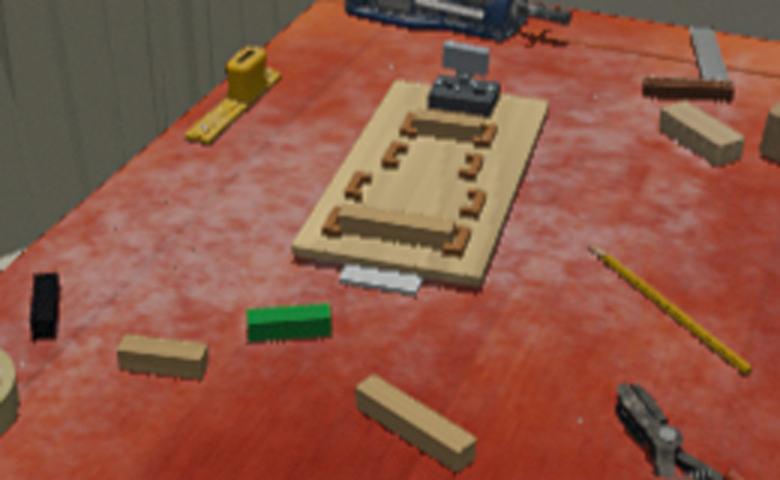

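Choice confirmed by the crop: long is the pale peg at (415,420), short the pale peg at (163,356). Green (290,322) and black (45,305) are rejected.

```bash
cat >> h.py <<'E'
def go(x,y,z,close_deg):
    """shift/turn in tool axes (mm, deg) from the measured pose to TCP xyz (mm), tool down, closing line at close_deg"""
    o=robot.get_obs(); Rt=R.from_euler('xyz',o['ee_rot']); best=None
    for k in (0,180):
        # tool y at angle a => yaw=a+90
        Rg=R.from_euler('xyz',[180,0,close_deg+k+90],degrees=True); rv=(Rt.inv()*Rg).as_rotvec(degrees=True)
        if best is None or np.linalg.norm(rv)<np.linalg.norm(best): best=rv
    d=Rt.inv().apply(np.array([x,y,z])-np.array(o['tool_pos'])*1000)
    print('t',round(o['time'],2),'tcp',(o['tool_pos']*1000).round(1),'w',round(o['width']*1000,1),'turn',best.round(2),'shift',d.round(1),'j6',o['joint_positions'][5].round(2))
E
python3 -c "
from h import *
go(429,220,120,68.6); print(robot.snapshot('wrist')['T_tool_cam'].round(3))"
```

```text
t 0.15 tcp [168.  523.3 204.6] w 94.0 turn [-0.09 -0.01  3.59] shift [-341.2 -208.8   84.9] j6 -0.1
[[ 0.001 -0.973 -0.229  0.067]
 [ 1.     0.001 -0.002  0.001]
 [ 0.002 -0.229  0.973 -0.178]
 [ 0.     0.     0.     1.   ]]
```

Request:
arm_command(targets=[0,0,0,-50,-30,0,-1,0,0,1,-100,-60,0,-1,0,0,2,-150,-90,0,-1,0,0,3,-200,-120,10,0,0,0,3.6,-250,-150,30,0.2,0,0,3.6,-300,-180,60,0.2,0,0,3.6,-341,-209,85,0.2,0,0,3.6,-341,-209,85,0.2,0,0,3.6,-341,-209,85,0.2,0,0,3.6,-341,-209,85,0.2])

```text
time: 1.2
tool_pos: [0.4289, 0.2188, 0.119]
ee_rot: [-3.14, -0.003, 2.764]
wrist_force: [0.2, 0.8, -0.1]
width: 0.0414
finger_force: 0.0
```

```bash
cat > peg.py <<'E'
from h import *
import sys
save=sys.argv[1]; tx,ty=float(sys.argv[2]),float(sys.argv[3])
s=snap('wrist',save); P=cloud(s)
hsv=cv2.cvtColor(s['color'],cv2.COLOR_RGB2HSV)
m=((P[...,2]>.009)&(P[...,2]<.027)&(hsv[...,0]>12)&(hsv[...,0]<25)).astype(np.uint8)
k,l,st,ce=cv2.connectedComponentsWithStats(m)
for i in range(1,k):
    if st[i,4]<300: continue
    q=P[l==i]; zt=np.percentile(q[:,2],80)
    mm=((l==i)&(P[...,2]>zt-.004)).astype(np.uint8)
    c=max(cv2.findContours(mm,0,1)[0],key=len)[:,0]
    w=onplane(s,c,.018)[:,:2]*1000
    r=cv2.minAreaRect(w.astype(np.float32)); (w1,h1),a=r[1],r[2]
    print('px',ce[i].round(),st[i,4],'ztop',zt.round(4),'ctr',np.round(r[0],1),'size',round(w1,1),round(h1,1),'len dir',round(a if w1>h1 else a+90-180,1))
E
python3 peg.py w1.png 429 220; python3 -c "
from h import *
go(429,220,3,68.6)"
```

```text
px [156. 107.] 471 ztop 0.0174 ctr [305.6 154.1] size 11.1 29.8 len dir -48.3
px [317. 233.] 2824 ztop 0.0175 ctr [428.6 220.2] size 17.5 88.3 len dir -21.4
px [540. 291.] 878 ztop 0.013 ctr [529.4 361.1] size 41.4 34.6 len dir 41.7
px [ 35. 408.] 604 ztop 0.0246 ctr [474.7 -38.2] size 15.1 34.9 len dir -67.8
px [388. 422.] 504 ztop 0.0173 ctr [593.8 216.1] size 14.1 31.5 len dir -4.8
px [ 31. 440.] 536 ztop 0.0183 ctr [500.2 -55.7] size 41.7 20.9 len dir 73.2
t 1.25 tcp [428.7 220.4 120.2] w 39.0 turn [-0.   -0.1  -0.11] shift [ -0.6  -0.2 117.2] j6 -0.84
```

View pics/w1.png

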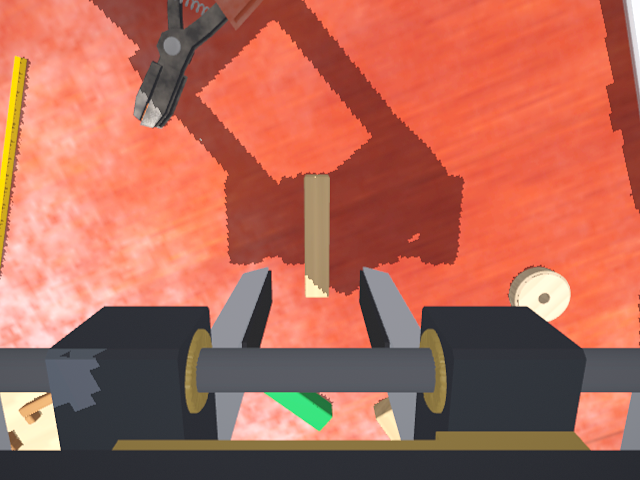

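The wrist view has the long peg centred at (317,233), lined up between the fingers, and it measures 88x17.5. I'll descend and grip.

Request:
arm_command(targets=[0,0,0,0,0,40,0.2,0,0,0,0,0,80,0.2,0,0,0,0,0,105,0.2,0,0,0,0,0,117,0.2,0,0,0,0,0,117,0.2,0,0,0,0,0,117,1,0,0,0,0,0,117,1,0,0,0,0,0,117,1,0,0,0,0,0,117,1,0,0,0,0,0,117,1,0,0,0,0,0,60,1,0,0,0,0,0,10,1])

```text
time: 2.45
tool_pos: [0.4273, 0.2196, 0.1029]
ee_rot: [-3.138, -0.004, 2.768]
wrist_force: [1.6, -0.2, -0.6]
width: 0.0176
finger_force: 30.0
```

```bash
python3 -c "
from h import *
t=np.radians(6.1);c=np.array([528,-81])
for n,y in (('long',58),('short',0)):
    print(n,c+np.array([-np.sin(t)*y,np.cos(t)*y]))
go(521.8,-23.3,120,96.1)"
```

```text
long [521.83668386 -23.32839924]
short [528. -81.]
t 2.45 tcp [427.3 219.6 102.9] w 17.6 turn [ -0.13  -0.26 -27.52] shift [-176.7 -191.7  -17.2] j6 -0.84
```

Request:
arm_command(targets=[0,0,-7,-45,-35,-30,1,0,0,-14,-90,-70,-47,1,0,0,-21,-135,-110,-47,1,0,0,-27.5,-180,-150,-47,1,0,0,-27.5,-215,-175,-47,1,0,0,-27.5,-241,-195,-47,1,0,0,-27.5,-241,-195,-47,1,0,0,-27.5,-241,-195,-47,1,0,0,-27.5,-241,-195,-47,1,0,0,-27.5,-241,-195,-47,1,0,0,-27.5,-241,-195,-47,1])

```text
time: 3.55
tool_pos: [0.5816, -0.0475, 0.1507]
ee_rot: [3.141, 0.0, -3.033]
wrist_force: [0.1, 0.4, -0.8]
width: 0.0176
finger_force: 30.0
```

Run:
```python
from h import *
import pickle
s=snap('wrist','w2.png'); pickle.dump(s,open('w2.pkl','wb')); P=cloud(s)
go(521.8,-23.3,120,96.1)
hsv=cv2.cvtColor(s['color'],cv2.COLOR_RGB2HSV)
m=(P[...,2]>.0215)&(P[...,2]<.029)
k,l,st,ce=cv2.connectedComponentsWithStats(m.astype(np.uint8))
for i in range(1,k):
    if st[i,4]<60: continue
    q=P[l==i]; r=cv2.minAreaRect((q[:,:2]*1000).astype(np.float32))
    print(ce[i].round(),st[i,4],np.round(r[0],1),np.round(r[1],1),round(r[2],1),np.median(q[:,2]).round(4),'hsv',np.median(hsv[l==i],0))
```

```text
t 3.6 tcp [581.7 -47.6 150.8] w 17.5 turn [0.01 0.02 0.11] shift [57.  30.7 30.8] j6 -1.86
[353.  88.] 722 [475.8 -30.5] [15.1 34. ] 6.4 0.0239 hsv [ 13.5 146.  106. ]
[432.  88.] 719 [469.7  25.9] [15.1 34.3] 6.1 0.0237 hsv [ 15. 142. 195.]
[417. 155.] 303 [518.3  22.4] [88.7  1. ] 6.4 0.0255 hsv [ 17. 104. 113.]
[196. 109.] 717 [ 502.8 -142.9] [15.6 33.9] 6.2 0.024 hsv [ 15. 141. 196.]
[274. 110.] 688 [497.  -86.4] [14.9 33.9] 6.2 0.0239 hsv [ 15. 141. 198.]
[145. 157.] 328 [ 540.3 -178.6] [59.4  2.2] 6.1 0.0253 hsv [108.  31.  49.]
[210. 157.] 209 [ 534.7 -130.7] [58.9  1.2] 6.5 0.0255 hsv [ 17. 105.  96.]
[202. 205.] 611 [ 569.  -135.7] [15.5 33.9] 6.0 0.0238 hsv [ 15. 140. 197.]
[274. 205.] 559 [562.9 -80. ] [15.3 32.7] 6.7 0.0237 hsv [ 13. 146. 105.]
[357. 225.] 449 [571.6 -17.1] [15.3 27.5] 8.2 0.0237 hsv [ 13. 147. 105.]
[423. 224.] 588 [565.4  36.4] [15.4 34.1] 6.4 0.0236 hsv [ 13. 146. 104.]
```

View pics/w2.png

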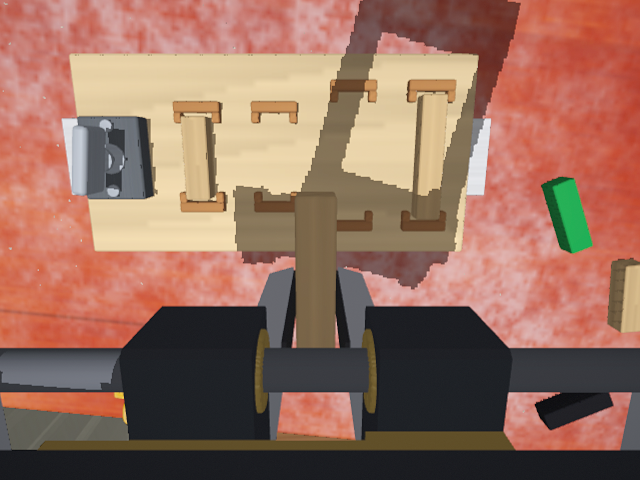

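The tray shows all its fences. The free long berth's end fences are at (353,88) and (357,225), the second partly hidden by the held peg, and the free short berth's are at (274,110) and (274,205). Next I'll check how the held peg sits in the tool frame, using the same camera.

```bash
cat > held.py <<'E'
from h import *
import pickle,sys
s=pickle.load(open(sys.argv[1],'rb')); L=float(sys.argv[2])
z=s['range_z']; v,u=np.indices(z.shape)
p=np.stack([(u-s['cx'])/s['fx']*z,(v-s['cy'])/s['fy']*z,z],-1)@s['T_tool_cam'][:3,:3].T+s['T_tool_cam'][:3,3]
hsv=cv2.cvtColor(s['color'],cv2.COLOR_RGB2HSV)
m=(z>0)&(abs(p[...,1])<.02)&(p[...,2]>-.03)&(p[...,2]<.02)&(hsv[...,0]>8)&(hsv[...,0]<28)&(hsv[...,1]>60)&(p[...,0]>.008)
q=p[m]*1000; print(len(q),'top z',np.percentile(q[:,2],[5,50,95]).round(1))
zt=np.median(q[:,2]); t=q[abs(q[:,2]-zt)<3]
for a in range(10,int(L/2)+5,8):
    r=t[(t[:,0]>=a)&(t[:,0]<a+8)]
    if len(r)>5: print(a,'y',np.percentile(r[:,1],[1,99]).round(1),'mid',np.percentile(r[:,1],[1,99]).mean().round(2),'z',np.median(r[:,2]).round(1))
print('end x',np.percentile(t[:,0],99.5).round(1),'=> peg ctr x',(np.percentile(t[:,0],99.5)-L/2).round(1))
E
python3 held.py w2.pkl 90; python3 -c "
from h import *
go(523.7,-25.2,60,96.1)"
```

```text
3652 top z [-12.6 -11.5  -9.7]
10 y [-7.9  9.6] mid 0.86 z -11.5
18 y [-7.8  9.9] mid 1.04 z -11.5
26 y [-7.7  9.9] mid 1.06 z -11.5
34 y [-7.6  9.7] mid 1.06 z -11.6
42 y [-7.6  9.7] mid 1.05 z -11.4
end x 44.9 => peg ctr x -0.1
t 3.6 tcp [581.7 -47.6 150.8] w 17.5 turn [0.01 0.02 0.11] shift [55.3 28.6 90.8] j6 -1.86
```

Request:
arm_command(targets=[0,0,0,30,15,0,1,0,0,0,55,27.5,30,1,0,0,0,55,27.5,70,1,0,0,0,55,27.5,95,1,0,0,0,55,27.5,95,1,0,0,0,55,27.5,95,1,0,0,0,55,27.5,95,1])

```text
time: 4.3
tool_pos: [0.5262, -0.0275, 0.0578]
ee_rot: [-3.141, 0.004, -3.035]
wrist_force: [0.4, -0.6, 0.2]
width: 0.0175
finger_force: 30.0
```

```bash
cat > rel.py <<'E'
from h import *
import pickle,sys
s=snap('wrist',sys.argv[1]+'.png'); pickle.dump(s,open(sys.argv[1]+'.pkl','wb'))
o=robot.get_obs(); z=s['range_z']; P=cloud(s)
iT=np.linalg.inv(s['T']@np.linalg.inv(s['T_tool_cam']))
m=(P[...,2]>.0215)&(P[...,2]<.0275)
k,l,st,ce=cv2.connectedComponentsWithStats(m.astype(np.uint8))
for i in range(1,k):
    if st[i,4]<150: continue
    q=P[l==i]; tq=(q@iT[:3,:3].T+iT[:3,3])*1000
    r=cv2.minAreaRect(tq[:,:2].astype(np.float32))
    print(ce[i].round(),st[i,4],'tool xy',np.round(r[0],1),np.round(r[1],1),round(r[2],1),'z',np.median(q[:,2]).round(4))
E
python3 rel.py w3; python3 held.py w3.pkl 90; python3 -c "
from h import *
go(523.7,-25.2,22,96.1)"
```

```text
[318. 170.] 1309 tool xy [50.9  2.6] [15.3 33.4] 0.1 z 0.0238
[427. 170.] 1325 tool xy [50.9 59.4] [34.  15.3] 89.9 z 0.0236
[407. 242.] 332 tool xy [12.  50.6] [71.3  1.9] 1.0 z 0.0246
[105. 198.] 1257 tool xy [  35.8 -112.1] [15.2 34.5] 0.3 z 0.0239
[210. 199.] 1256 tool xy [ 35.7 -55.1] [33.8 15.4] 90.0 z 0.0239
[ 37. 256.] 842 tool xy [   4.9 -152.2] [17.  61.6] 74.7 z 0.0245
[124. 255.] 622 tool xy [   4.7 -104.1] [16.  61.6] 74.9 z 0.0245
[121. 320.] 857 tool xy [ -31.  -111.9] [34.4 16. ] 89.1 z 0.0239
3675 top z [-12.6 -11.5  -9.8]
10 y [-7.9  9.6] mid 0.88 z -11.5
18 y [-7.8 10. ] mid 1.07 z -11.5
26 y [-7.7  9.8] mid 1.06 z -11.6
34 y [-7.6  9.7] mid 1.06 z -11.6
42 y [-7.5  9.7] mid 1.07 z -11.5
end x 44.9 => peg ctr x -0.1
t 4.35 tcp [526.3 -27.7  57.9] w 17.8 turn [-0.06  0.24  0.01] shift [ 2.5  2.8 35.9] j6 -1.84
```

View pics/w3.png

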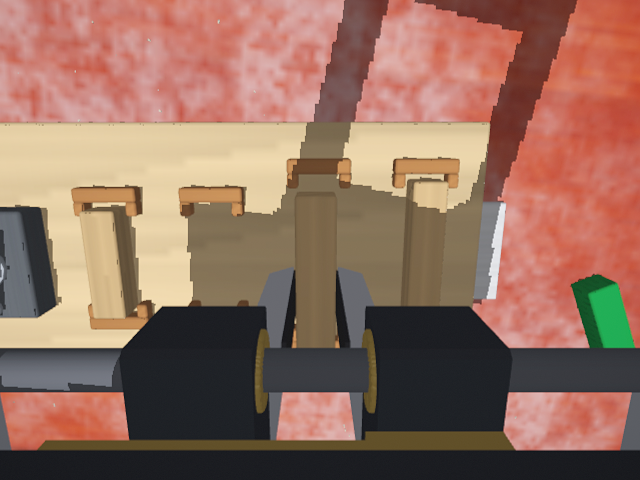

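The fence sits at (318,170) and the peg at (316,250), slightly short and to the left. I need about x +2.9, y +1.6 and z +36. I'll go down in steps and watch the force.

Request:
arm_command(targets=[0,0,0,2.9,1.6,0,1,0,0,0,2.9,1.6,12,1,0,0,0,2.9,1.6,20,1,0,0,0,2.9,1.6,26,1,0,0,0,2.9,1.6,30,1,0,0,0,2.9,1.6,33,1,0,0,0,2.9,1.6,35,1,0,0,0,2.9,1.6,35,1,0,0,0,2.9,1.6,35,1])

```text
time: 5.25
tool_pos: [0.5216, -0.0264, 0.0214]
ee_rot: [-3.141, 0.0, -3.035]
wrist_force: [-3.0, -0.1, 5.5]
width: 0.0181
finger_force: 30.0
```

```bash
python3 rel.py w4; python3 held.py w4.pkl 90; python3 -c "
from h import *
go(523.7,-25.2,22,96.1);print(robot.get_obs()['wrist_force'])"
```

```text
[315. 186.] 1820 tool xy [46.3  0.8] [15.2 33.7] 0.0 z 0.0238
[444. 186.] 1817 tool xy [46.5 57.8] [34.3 15.4] 89.8 z 0.0237
[424. 244.] 444 tool xy [19.8 49.9] [53.7 15. ] 17.1 z 0.0246
[ 69. 242.] 2781 tool xy [   4.1 -113.6] [35.  69.6] 89.4 z 0.024
[187. 220.] 1786 tool xy [ 31.3 -56.9] [34.5 15.4] 89.7 z 0.0239
[316. 396.] 399 tool xy [-55.8   1. ] [33.6  4.6] 89.3 z 0.0237
12462 top z [-12.1   5.6   7.3]
10 y [-19.8  19.9] mid 0.04 z 6.4
18 y [-19.7  19.8] mid 0.04 z 6.4
26 y [-19.9  19.7] mid -0.12 z 6.4
34 y [-19.7  19.9] mid 0.08 z 6.4
42 y [-19.9  19.7] mid -0.09 z 6.3
end x 72.7 => peg ctr x 27.7
t 5.3 tcp [521.6 -26.4  21.4] w 17.4 turn [-0.    0.01 -0.01] shift [-2.2  0.9 -0.6] j6 -1.84
[-2.18801614  0.59393908  4.93088644]
```

Request:
arm_command(targets=[0,0,0,-1.7,-0.2,-0.5,1,0,0,0,-1.7,-0.2,-0.5,1,0,0,0,-1.7,-0.2,-0.5,0.3,0,0,0,-1.7,-0.2,-0.5,0.2,0,0,0,-1.7,-0.2,-0.5,0.2,0,0,0,-1.7,-0.2,-15,0.2,0,0,0,-1.7,-0.2,-50,0.2,0,0,0,-1.7,-0.2,-90,0.2,0,0,0,-20,-0.2,-110,0.2,0,0,0,-40,-0.2,-110,0.2,0,0,0,-60,-0.2,-110,0.2,0,0,0,-60,-0.2,-110,0.2,0,0,0,-60,-0.2,-110,0.2,0,0,0,-60,-0.2,-110,0.2])

```text
time: 6.7
tool_pos: [0.5804, -0.0202, 0.1306]
ee_rot: [3.141, -0.001, -3.035]
wrist_force: [-0.3, 0.7, -0.1]
width: 0.0373
finger_force: 0.0
```

```bash
cat > tray.py <<'E'
from h import *
import pickle,sys
s=snap('wrist',sys.argv[1]+'.png'); pickle.dump(s,open(sys.argv[1]+'.pkl','wb')); P=cloud(s)*1000
t=np.radians(6.14); X=np.array([np.cos(t),np.sin(t)]); Y=np.array([-X[1],X[0]]); c0=np.array([529.9,-82.9])
a=(P[...,:2]-c0)@X; b=(P[...,:2]-c0)@Y
for n,y in (('long full',115),('long',58),('short',0),('short full',-57)):
    for h,(lo,hi) in (('fence',(21.5,27.5)),('peg',(30,37))):
        m=(P[...,2]>lo)&(P[...,2]<hi)&(abs(b-y)<22)&(abs(a)<62)
        if h=='fence': m&=abs(a)>(40 if 'long' in n else 26)
        if m.sum()<50: print(n,h,'none'); continue
        r=cv2.minAreaRect(np.c_[a[m],b[m]].astype(np.float32))
        print(n,h,m.sum(),'ctr',np.round(r[0],1),'size',np.round(r[1],1),round(r[2],1),'z',np.median(P[m][:,2]).round(1))
E
python3 tray.py w5; python3 -c "
from h import *
go(612,223,110,103.4)"
```

```text
long full fence 1526 ctr [ -0.5 114.8] size [111.4  34. ] 0.1 z 23.7
long full peg 3607 ctr [-1.00e-01  1.15e+02] size [89.7 18.5] 0.2 z 32.8
long fence 1506 ctr [-0.5 58.2] size [111.5  33.6] 0.1 z 23.8
long peg 3566 ctr [-0.2 57.6] size [89.4 17.8] 0.4 z 32.9
short fence 1474 ctr [-0.3  0.1] size [34.3 81.3] 90.0 z 23.9
short peg none
short full fence 1545 ctr [  0.1 -56.8] size [34.8 82.2] 89.9 z 23.9
short full peg 2465 ctr [ -0.1 -56.6] size [59.5 18.8] 0.0 z 33.0
t 6.75 tcp [580.4 -20.2 130.6] w 37.3 turn [ 0.01 -0.03 -7.32] shift [-57.2 238.5  20.6] j6 -1.81
```

The long peg is flat and centred in its berth. Next is the short peg.

Request:
arm_command(targets=[0,0,-2,-14,45,0,0.2,0,0,-4,-28,90,0,0.2,0,0,-6,-40,135,0,0.2,0,0,-7.3,-50,180,5,0.2,0,0,-7.3,-57,215,10,0.2,0,0,-7.3,-57,238.5,10,0.2,0,0,-7.3,-57,238.5,10,0.2,0,0,-7.3,-57,238.5,10,0.2,0,0,-7.3,-57,238.5,10,0.2,0,0,-7.3,-57,238.5,10,0.2])

```text
time: 7.75
tool_pos: [0.6128, 0.2216, 0.1208]
ee_rot: [-3.141, 0.0, -2.91]
wrist_force: [0.8, -0.6, 1.1]
width: 0.0376
finger_force: 0.0
```

```bash
python3 peg.py w6.png 612 223; python3 -c "
from h import *
go(612,223,3,103.4)"
```

```text
px [64. 79.] 14503 ztop 0.0163 ctr [543.2  32. ] size 97.3 81.2 len dir 6.2
px [530. 177.] 2624 ztop 0.0132 ctr [536.5 357.9] size 39.4 41.0 len dir -76.7
px [317. 235.] 1952 ztop 0.0174 ctr [611.8 223.6] size 59.4 17.5 len dir 12.0
px [366. 421.] 1007 ztop 0.0237 ctr [750.8 296. ] size 58.2 19.3 len dir 49.1
t 7.8 tcp [612.8 221.7 120.8] w 38.0 turn [-0.01  0.02 -0.12] shift [  0.5   1.5 117.8] j6 -1.54
```

View pics/w6.png

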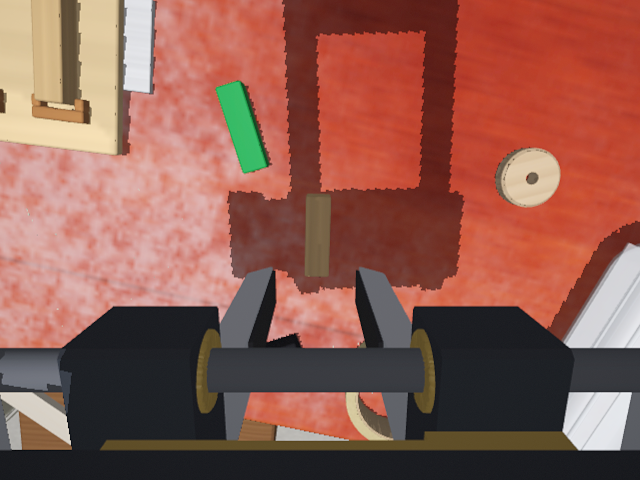

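The short pale peg is at (317,235), 59x17.5, and sits between the fingers. Green is at (242,127) and black at (280,342), both clear. Down to grip.

Request:
arm_command(targets=[0,0,1.3,0.8,1.1,40,0.2,0,0,1.3,0.8,1.1,80,0.2,0,0,1.3,0.8,1.1,105,0.2,0,0,1.3,0.8,1.1,116,0.2,0,0,1.3,0.8,1.1,117,0.2,0,0,1.3,0.8,1.1,117,1,0,0,1.3,0.8,1.1,117,1,0,0,1.3,0.8,1.1,117,1,0,0,1.3,0.8,1.1,117,1,0,0,1.3,0.8,1.1,117,1,0,0,1.3,0.8,1.1,60,1,0,0,1.3,0.8,1.1,10,1,0,0,1.3,0.8,1.1,-10,1,0,0,1.3,0.8,1.1,-10,1,0,0,1.3,0.8,1.1,-10,1])

```text
time: 9.3
tool_pos: [0.6114, 0.224, 0.1303]
ee_rot: [3.141, 0.0, -2.93]
wrist_force: [0.6, -0.3, -1.2]
width: 0.0176
finger_force: 30.0
```

```bash
python3 -c "
from h import *
go(529.9,-82.9,80,96.14)"
```

```text
t 9.3 tcp [611.4 224.  130.3] w 17.6 turn [0.01 0.01 5.96] shift [ 144.  -283.    50.2] j6 -1.52
```

Request:
arm_command(targets=[0,0,1,25,-45,0,1,0,0,2,45,-90,0,1,0,0,3,68,-135,0,1,0,0,4,90,-180,0,1,0,0,5,113,-225,0,1,0,0,6,135,-265,0,1,0,0,6,144,-284,20,1,0,0,6,144,-284,50,1,0,0,6,144,-284,70,1,0,0,6,144,-284,70,1,0,0,6,144,-284,70,1,0,0,6,144,-284,70,1,0,0,6,144,-284,70,1,0,0,6,144,-284,70,1,0,0,6,144,-284,70,1])

```text
time: 10.8
tool_pos: [0.5307, -0.0839, 0.0613]
ee_rot: [-3.141, 0.001, -3.035]
wrist_force: [0.2, 0.1, 0.5]
width: 0.0179
finger_force: 30.0
```

```bash
python3 rel.py w7; python3 held.py w7.pkl 60; python3 -c "
from h import *
go(529.6,-84.1,22,96.14)"
```

```text
[423. 172.] 1244 tool xy [49.3 58.9] [34.3 15.1] 89.8 z 0.0237
[529. 172.] 1247 tool xy [ 49.4 115.8] [15.  34.9] 0.1 z 0.0236
[406. 238.] 325 tool xy [12.4 50.4] [72.3 16. ] 13.2 z 0.0247
[506. 257.] 815 tool xy [  1.7 107.1] [89.1  4.7] 2.1 z 0.0245
[211. 200.] 1219 tool xy [ 34.1 -55.8] [15.7 34.1] 0.1 z 0.0239
[315. 200.] 1204 tool xy [34.4  0.9] [33.6 15.5] 88.8 z 0.0238
[135. 249.] 633 tool xy [  10.6 -102.1] [33.8 72.2] 55.1 z 0.0245
[226. 248.] 287 tool xy [  5.3 -47.6] [16.3 58.1] 72.8 z 0.0246
[527. 342.] 222 tool xy [-48.4 125. ] [21.4 11.3] 62.9 z 0.0236
2360 top z [-12.5 -11.4  -1.8]
10 y [-7.9  9.6] mid 0.86 z -11.4
18 y [-7.8 10. ] mid 1.08 z -11.5
26 y [-7.8  9.9] mid 1.04 z -11.4
end x 30.5 => peg ctr x 0.5
t 10.85 tcp [530.6 -83.9  61.1] w 17.8 turn [-0.02  0.06 -0.03] shift [ 1.  -0.1 39.1] j6 -1.94
```

Request:
arm_command(targets=[0,0,0,0.7,-0.1,12,1,0,0,0,0.7,-0.1,22,1,0,0,0,0.7,-0.1,30,1,0,0,0,0.7,-0.1,34,1,0,0,0,0.7,-0.1,37,1,0,0,0,0.7,-0.1,39,1,0,0,0,0.7,-0.1,39,1,0,0,0,0.7,-0.1,39,1,0,0,0,0.7,-0.1,39,1])

```text
time: 11.75
tool_pos: [0.5298, -0.0842, 0.0217]
ee_rot: [-3.141, 0.001, -3.035]
wrist_force: [0.9, 0.0, -0.1]
width: 0.0174
finger_force: 30.0
```

```bash
python3 rel.py w8|grep 33.; python3 -c "
from h import *
go(529.6,-84.1,22,96.14)"
```

```text
[190. 215.] 1768 tool xy [ 33.2 -55.5] [15.7 34.2] 0.3 z 0.0239
[316. 215.] 1745 tool xy [33.4  1.2] [33.7 15.7] 88.8 z 0.0238
t 11.8 tcp [529.7 -84.2  21.6] w 18.1 turn [-0.01  0.03 -0.05] shift [ 0.1  0.1 -0.4] j6 -1.94
```

Request:
arm_command(targets=[0,0,0,0,0,0.3,0.3,0,0,0,0,0,0.3,0.2,0,0,0,0,0,0.3,0.2,0,0,0,0,0,-15,0.2,0,0,0,0,0,-50,0.2,0,0,0,0,0,-90,0.2,0,0,0,-20,-30,-120,0.2,0,0,0,-40,-60,-130,0.2,0,0,0,-60,-70,-130,0.2,0,0,0,-60,-70,-130,0.2,0,0,0,-60,-70,-130,0.2,0,0,0,-60,-70,-130,0.2,0,0,0,-60,-70,-130,0.2])

```text
time: 13.1
tool_pos: [0.5958, -0.1466, 0.1512]
ee_rot: [3.141, -0.001, -3.035]
wrist_force: [-0.7, -0.4, -0.2]
width: 0.0377
finger_force: 0.0
```

```bash
python3 tray.py w9
python3 - <<'E'
from h import *
import pickle
s=pickle.load(open('w9.pkl','rb')); P=cloud(s)*1000
m=(P[...,2]>66)&(P[...,2]<82)&(abs(P[...,0]-541)<45)&(abs(P[...,1]+200)<45)
print(m.sum(),np.median(P[m],0)); 
k,l,st,ce=cv2.connectedComponentsWithStats(m.astype(np.uint8)); i=1+st[1:,4].argmax(); q=P[l==i]
t=q[q[:,2]>np.percentile(q[:,2],60)-3]; r=cv2.minAreaRect(t[:,:2].astype(np.float32)); print(ce[i],np.percentile(q[:,2],[5,50,95]),r, len(t))
go(541,-201,60,96.14)
E
```

```text
long full fence 1313 ctr [ -0.4 114.7] size [111.   34.9] 0.2 z 23.5
long full peg 3268 ctr [ -0.6 114.7] size [89.4 19.9] 0.6 z 32.6
long fence 1313 ctr [-0.3 57.7] size [ 34.4 111.1] 89.9 z 23.6
long peg 3191 ctr [ 0.3 57.5] size [19.  89.5] 90.0 z 32.7
short fence 1271 ctr [-0.3 -0.1] size [80.9 34.1] 0.1 z 23.7
short peg 2088 ctr [-0.7 -0.4] size [18.4 59.3] 89.8 z 32.8
short full fence 1271 ctr [ -0.3 -56.9] size [33.3 81. ] 89.9 z 23.8
short full peg 2025 ctr [  0.  -56.7] size [59.5 17.4] 0.2 z 32.9
1198 [ 541.88551639 -199.24137284   74.50831097]
[239.26126878 155.16110184] [69.76494489 74.50831097 75.86456088] ((542.454345703125, -200.10452270507812), (10.092058181762695, 43.82218551635742), 87.85779571533203) 1082
t 13.15 tcp [ 595.9 -146.7  151.4] w 37.6 turn [ 0.02 -0.02 -0.01] shift [ 60.4 -48.2  91.4] j6 -2.01
```

View pics/w9.png

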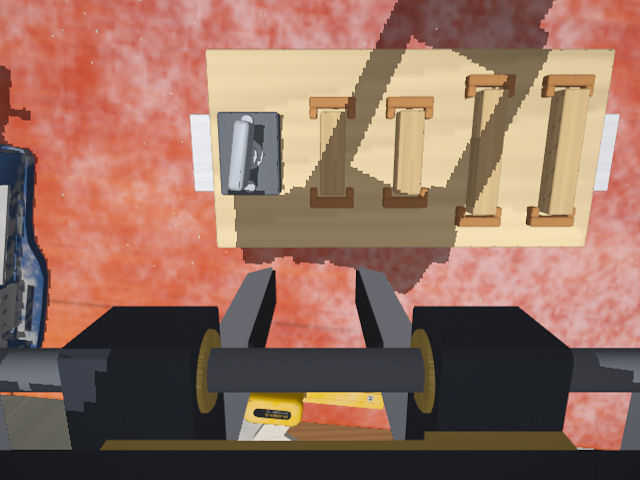

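All four pegs sit in their berths. The wing is at (240,155), 44x10 mm and 75 mm high, with its length along -2.1°. To keep joint 6 in range for both tightening and backing off, I'll turn the gripper clockwise about 188° before gripping.

Request:
arm_command(targets=[0,0,8,15,-12,0,0.2,0,0,16,30,-24,0,0.2,0,0,24,45,-36,0,0.2,0,0,32,59.3,-48.4,0,0.2,0,0,40,59.3,-48.4,0,0.2,0,0,48,59.3,-48.4,0,0.2,0,0,56,59.3,-48.4,0,0.2,0,0,64,59.3,-48.4,0,0.2,0,0,72,59.3,-48.4,0,0.2,0,0,80,59.3,-48.4,0,0.2,0,0,88,59.3,-48.4,0,0.2,0,0,96,59.3,-48.4,0,0.2,0,0,100,59.3,-48.4,0,0.2,0,0,100,59.3,-48.4,0,0.2])

```text
time: 14.55
tool_pos: [0.5424, -0.2013, 0.1516]
ee_rot: [3.141, -0.0, 1.503]
wrist_force: [-1.0, -0.6, 0.3]
width: 0.0373
finger_force: 0.0
```

Request:
arm_command(targets=[0,0,8,0,0,10,0.2,0,0,16,0,0,20,0.2,0,0,24,0,0,30,0.2,0,0,32,0,0,41,0.2,0,0,40,0,0,41,0.2,0,0,48,0,0,41,0.2,0,0,56,0,0,41,0.2,0,0,64,0,0,41,0.2,0,0,72,0,0,41,0.2,0,0,80,0,0,41,0.2,0,0,86,0,0,41,0.2,0,0,88.3,0,0,41,0.2,0,0,88.3,0,0,41,0.2,0,0,88.3,0,0,41,0.2,0,0,88.3,0,0,41,0.2])

```text
time: 16.05
tool_pos: [0.5427, -0.2017, 0.1105]
ee_rot: [-3.142, -0.0, -0.037]
wrist_force: [0.7, 0.2, 0.2]
width: 0.0373
finger_force: 0.0
```

Run:
```python
from h import *
s=snap('wrist','w10.png'); P=cloud(s)*1000
m=(P[...,2]>66)&(P[...,2]<82)&(abs(P[...,0]-541)<30)&(abs(P[...,1]+200)<30)
k,l,st,ce=cv2.connectedComponentsWithStats(m.astype(np.uint8)); i=1+st[1:,4].argmax(); q=P[l==i]
t=q[q[:,2]>np.percentile(q[:,2],60)-3]; r=cv2.minAreaRect(t[:,:2].astype(np.float32)); print(ce[i],np.percentile(q[:,2],[5,50,95]),r, len(t))
go(542.1,-201.1,54,87.86)
```

```text
[314.52089552 261.07985075] [72.03375723 74.52998023 75.82727054] ((542.3651733398438, -200.57199096679688), (9.789649963378906, 43.544715881347656), 87.6099853515625) 1296
t 16.1 tcp [ 542.7 -201.7  110.5] w 37.7 turn [-0.   -0.01 -0.01] shift [-0.7 -0.6 56.5] j6 1.15
```

Request:
arm_command(targets=[0,0,0.1,-0.4,-1.2,25,0.2,0,0,0.1,-0.4,-1.2,45,0.2,0,0,0.1,-0.4,-1.2,56,0.2,0,0,0.1,-0.4,-1.2,56,0.2,0,0,0.1,-0.4,-1.2,56,0.5,0,0,0.1,-0.4,-1.2,56,1,0,0,0.1,-0.4,-1.2,56,1,0,0,0.1,-0.4,-1.2,56,1,0,0,0.1,-0.4,-1.2,56,1,0,0,0.1,-0.4,-1.2,56,1])

```text
time: 17.1
tool_pos: [0.543, -0.2011, 0.0555]
ee_rot: [3.14, -0.002, -0.04]
wrist_force: [0.3, -1.0, 3.2]
width: 0.0095
finger_force: 30.0
```

```bash
python3 -c "
from h import *
go(542.1,-200.5,54,87.86);o=robot.get_obs();print(o['wrist_force'],o['wrist_torque'],o['joint_positions'],o['finger_force'],o['joint_torque'][5])"
```

```text
t 17.1 tcp [ 543.  -201.1   55.5] w 9.5 turn [ 0.07 -0.1  -0.17] shift [-0.9 -0.6  1.5] j6 1.16
[ 0.31945244 -1.01583762  3.22262181] [-0.13559031  0.17795955  0.03083088] [-4.52379436e-01  2.24933710e-01  1.51663325e+00 -3.89851361e-04
  1.39794804e+00  1.15878587e+00] 30.000979900360107 0.03156334161758423
```

Request:
arm_command(targets=[0,0,4,0,0,0,1,0,0,8,0,0,0,1,0,0,12,0,0,0,1,0,0,16,0,0,0,1,0,0,20,0,0,0,1,0,0,24,0,0,0,1,0,0,28,0,0,0,1,0,0,30,0,0,0,1,0,0,32,0,0,0,1,0,0,34,0,0,0,1,0,0,34,0,0,0,1])

```text
time: 18.2
tool_pos: [0.543, -0.2011, 0.0555]
ee_rot: [-3.142, -0.002, -0.634]
wrist_force: [-0.2, -0.9, 4.4]
width: 0.0098
finger_force: 30.0
```

```bash
cat > w.py <<'E'
from h import *
o=robot.get_obs();print(o['time'],np.degrees(o['ee_rot']).round(2),(o['tool_pos']*1000).round(1),'F',o['wrist_force'].round(1),'M',o['wrist_torque'].round(3),'j6',o['joint_positions'][5].round(3),o['width'],o['finger_force'].round(1),'tau6',o['joint_torque'][5].round(3))
E
python3 w.py
```

```text
Traceback (most recent call last):
  File "w.py", line 2, in <module>
    o=robot.get_obs();print(o['time'],np.degrees(o['ee_rot']).round(2),(o['tool_pos']*1000).round(1),'F',o['wrist_force'].round(1),'M',o['wrist_torque'].round(3),'j6',o['joint_positions'][5].round(3),o['width'],o['finger_force'].round(1),'tau6',o['joint_torque'][5].round(3))
                                                                                                                                                                                                                   ^^^^^^^^^^^^^^^^^^^^^^^
AttributeError: 'float' object has no attribute 'round'
```

Turned 34° freely. From here I'll take smaller steps and watch the yaw lag and torque.

Request:
arm_command(targets=[0,0,1.5,0,0,0,1,0,0,3,0,0,0,1,0,0,4.5,0,0,0,1,0,0,6,0,0,0,1,0,0,6,0,0,0,1,0,0,6,0,0,0,1])

```text
time: 18.8
tool_pos: [0.543, -0.2011, 0.0555]
ee_rot: [3.142, -0.002, -0.738]
wrist_force: [-1.1, -2.2, 6.1]
width: 0.0098
finger_force: 30.5
```

```bash
sed -i "s/o\['finger_force'\].round(1)/o['finger_force']/" w.py; python3 w.py
```

```text
18.8 [ 1.800e+02 -1.200e-01 -4.226e+01] [ 543.  -201.1   55.5] F [-1.1 -2.2  6.1] M [-0.272  0.252  0.501] j6 1.856 0.009779478054068645 30.48743337392807 tau6 0.469
```

Request:
arm_command(targets=[0,0,1.5,0,0,0,1,0,0,3,0,0,0,1,0,0,3,0,0,0,1,0,0,3,0,0,0,1])

```text
time: 19.2
tool_pos: [0.543, -0.2011, 0.0555]
ee_rot: [3.142, -0.002, -0.789]
wrist_force: [-0.7, -2.5, 5.0]
width: 0.0102
finger_force: 32.1
```

```bash
python3 w.py
```

```text
19.2 [ 1.800e+02 -1.300e-01 -4.523e+01] [ 543.  -201.1   55.5] F [-0.7 -2.5  5. ] M [-0.259  0.264  0.664] j6 1.908 0.01022310248803952 32.1394201554358 tau6 0.651
```

The moment rises to 0.66 N m against 0.06 N m of free friction, so the screw is seated. Now I'll back off about 90°, plus about 5° of tool wind-up.

Request:
arm_command(targets=[0,0,-5,0,0,0,1,0,0,-11,0,0,0,1,0,0,-17,0,0,0,1,0,0,-23,0,0,0,1,0,0,-29,0,0,0,1,0,0,-35,0,0,0,1,0,0,-41,0,0,0,1,0,0,-47,0,0,0,1,0,0,-53,0,0,0,1,0,0,-59,0,0,0,1,0,0,-65,0,0,0,1,0,0,-71,0,0,0,1,0,0,-77,0,0,0,1,0,0,-83,0,0,0,1,0,0,-89,0,0,0,1,0,0,-93,0,0,0,1,0,0,-95,0,0,0,1,0,0,-95,0,0,0,1,0,0,-95,0,0,0,1,0,0,-95,0,0,0,1])

```text
time: 21.2
tool_pos: [0.543, -0.2011, 0.0555]
ee_rot: [3.14, -0.0, 0.867]
wrist_force: [-0.8, -1.7, 5.2]
width: 0.0095
finger_force: 30.0
```

```bash
python3 w.py
python3 - <<'E'
from h import *
for n in('side','wrist'):
    s=snap(n,n+'end.png'); P=cloud(s)*1000
    m=(P[...,2]>45)&(P[...,2]<80)&(abs(P[...,0]-542)<26)&(abs(P[...,1]+200.5)<26)
    q=P[m]; print(n,len(q)); 
    if len(q)>20:print(cv2.minAreaRect(q[:,:2].astype(np.float32)))
s=cv2.imread('pics/sideend.png')[180:270,270:400]; a=cv2.resize(s,(780,540),interpolation=cv2.INTER_CUBIC); cv2.imwrite('pics/cend.png',a)
E
```

```text
21.2 [ 1.7988e+02 -1.0000e-02  4.9660e+01] [ 543.  -201.1   55.5] F [-0.8 -1.7  5.2] M [-0.282  0.146  0.005] j6 0.252 0.0095277039952276 30.002690255641937 tau6 0.039
side 154
((539.7935791015625, -196.40460205078125), (38.682029724121094, 28.554555892944336), 18.627607345581055)
wrist 3334
((542.4420166015625, -199.34478759765625), (36.3027458190918, 35.34223937988281), 7.5179243087768555)
```

View pics/wristend.png

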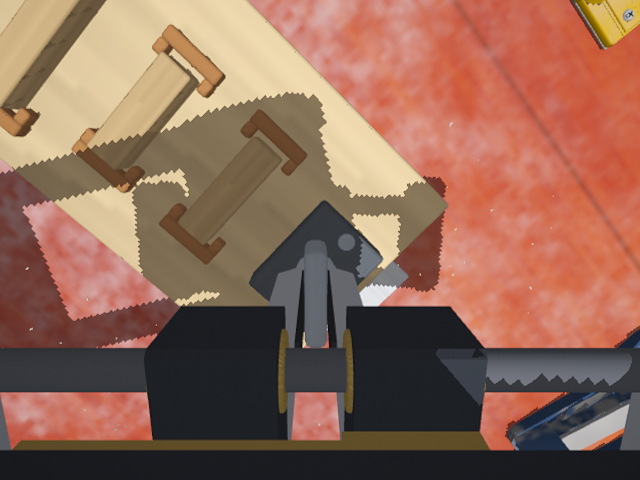

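View pics/cend.png

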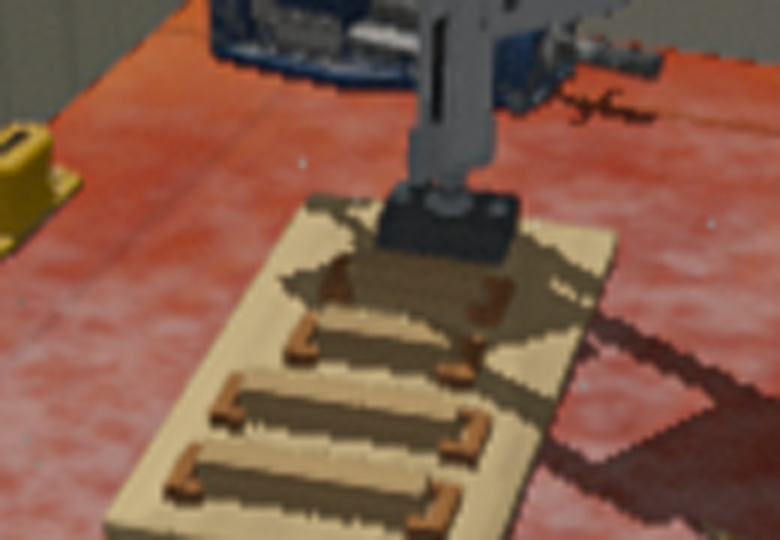

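The wing lies in line with the jaws, all the pegs are seated in their berths, and the grip is 30 N. The net angle puts the screw about 90° back from its seat, so I'm handing in.

```bash
python3 -c "
from bench import robot
print(robot.close_job())"
```

```text
the job is handed in; nothing more can be done
None
```

The job is handed in (no verdict came back): both loose pegs lie flat in their berths, and the wing screw was seated, then backed off about 90° by my measurements, with the gripper still holding the wing at 30 N.

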